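Fetch the timer from behind the spice jars

TASK

The kitchen timer at the back of the wooden caddy is wanted, but the two spice jars stand in its way: first move both jars out and stand them in the low tray with the black lining, then set the timer upright on the middle of the round wooden board. Afterwards put both jars back in the caddy, each upright in the very place where it stood at the start. Knock nothing over, and leave the mill and the tin behind where they are.

Things in the scene. Friction and masses are not known exactly. Their poses are not given: they have to be found in the camera images.
- green_jar_mid (a point): round spice jar with a plain red cap and a dark blue and green label, 45 mm across, 108 mm tall, 0.11 kg, loose, stands upright on the caddy's floor in one of its two front places (which one varies). It can be gripped all the way up, cap included. This point is on its axis half-way up, 54 mm above its foot; z points to the cap
- yellow_jar_mid (a point): round spice jar with a red cap that is orange with a pale patch on top, and a cream and yellow label, 44 mm across, 98 mm tall, 0.11 kg, loose, stands upright in the other front place; can be gripped all the way up. This point is on its axis half-way up, 49 mm above its foot; z points to the cap
- timer_mid (a point): round cream-coloured twist timer with a small knob on top, 60 mm across, 52 mm tall, 0.11 kg, loose (its dial does not turn here), stands upright on the caddy's floor in the back place, between and behind the two jars (about 10 mm from each). This point is its centre, 26 mm above its foot; z points up
- caddy: fixed caddy of light wood, 160 mm (its x, front to back) by 180 mm (its y). Floor 10 mm above the counter; rim 20 mm high on the front and sides, back wall 50 mm high. Cork discs mark its places (the things stand within a few mm of their middles): two in front at x = -24 mm, y = +34 and -34 mm, one behind at x = +28 mm, y = 0 (the timer's). Origin at the centre of the underside; x points to the back wall, z up
- side_tray: fixed low grey plastic tray with a black lining, 190 mm long (its x) by 110 mm (its y), wall 5 mm thick and 14 mm high, inner floor 5 mm above the counter; takes both jars side by side along its length. Origin at the centre of the underside; z up
- board: fixed round serving board of brown wood, 124 mm across, 14 mm thick. Origin at the centre of the underside; z up
- mill_mid (a point): pepper mill, 44 mm across, 90 mm tall, loose, stands on the counter behind the work; not to be disturbed. This point is its centre, 45 mm up
- tin_mid (a point): red and white food tin with a bright metal lid, 57 mm across, 72 mm tall, loose, stands on the counter behind the work; not to be disturbed. This point is its centre, 36 mm up
There are look-alikes about, which are no part of the job. Leave any turquoise look-alike of the part that bears yellow_jar_mid alone.

How it is judged:
By the outcome, as a careful person would: the job done as asked, in the order asked, and still so for the second after the job is handed in, with the robot touching nothing.
It also fails if it takes over 115 s, if anything falls off the work surface, if the arm or the gripper's body presses on something with over 40 N, if the wrist force passes 120 N, or if a joint passes its speed limit or range.

ROBOT

A 7-joint arm with a two-finger parallel gripper is mounted at the origin on a cart in front of the work surface, level with it; the furniture and walls round the work are solid. World frame = base frame: x ahead of the robot, y to its left, z up, the work surface at z = 0. Lengths are in mm, angles in rad, forces in N, time in s.
With the tool pointing down it reaches from about 425 to 975 mm from the base axis. Payload 16.7 kg.
Tool frame: the origin (TCP) lies between the finger pads; the fingertips stand 11 mm ahead of it and the grasp point (between the pads) lies 8 mm behind it; z points along the fingers, y is the line along which they close (so a half turn about z gives the same grasp; the last joint's range is limited). The gripper opens to 85 mm and grips with 20 to 120 N. Pads are 22 mm wide; open, the fingers measure 114 mm over their backs; the gripper's body (76 mm by 85 mm) begins 54 mm behind the grasp point. The pads swing forward as they close: fully open they stand 13 mm farther back than shut.
Start: joints at [-1.3, 0.426, 0.074, 1.606, -0.034, 1.111, -0.067], TCP at [275.116, 616.351, 242.302] pointing down, gripper open.
Joint ranges: [-2.85, 2.85], [-0.5, 2.14], [-1.23, 1.37], [0.21, 2.46], [-1.02, 4.16], [0.16, 2.05], [-2.73, 2.73]. Speed limits (rad/s): [1.89, 1.89, 2.39, 2.39, 3.01, 3.01, 3.01].

INTERFACE

Orientations are given as a unit quaternion [w, x, y, z].
In Python, from bench import sensors, optics, job gives the robot as it stands.
- The arm moves only by the tool send_rows, never from a script. Its arguments are lists of equal length, an entry for each row: "xyz": the shift along the world's x, y, z as a fraction of full scale, a list of three; "turn": the turn about the world's z as a fraction of full scale; "claw": the opening, from 0 (shut) to 1 (fully open). In form: {"xyz": [[tx, ty, tz], ...], "turn": [turn, ...], "claw": [claw, ...]}. A call has 1 to 10 rows; each row is the pose to reach, as a shift and turn from the pose commanded when the call began, turning the shorter way round; what a row does not reach only later rows make up. Full scale, the value 1, is 0.75 m for a shift and pi rad for a turn. A row lasts 1/12 s, in which the tool goes at most 41.7 mm and 7.16 degrees, less where a joint would pass 70% of its speed; a pose out of reach is approached as far as the arm can. A call with a number of a shift or a turn outside -1 to 1 is refused whole. A call with a gripper value outside its range is refused whole. The fingers move at their own pace and stop on an object; "squeeze" is the grip in N (left out, the last holds). Time passes only in rows, so rows that repeat a pose let the fingers close. It gives the time, the measured TCP pose, the force, the opening and the grip force at its end, in the units of the state.
- sensors.get_state(): the state, without advancing time (a new reading comes with each control period).
- optics.snapshot(name): name is "side" or "top" or "wrist"; returns the picture (400x640x3 uint8, red, green, blue); there is no depth.
- optics.camera_model(name): a dict with "fovy" (degrees; the focal length in pixels is half the picture's height over the tangent of half this angle, whatever the lens; pixels are square), "cx", "cy" (the principal point, pixels), "view" (4x4, takes a point from world to camera coordinates). Camera axes: x right, y down, z forward; pixel columns grow to the right and rows downward; lengths in mm; the calibration is good to about 2 mm. A picture is of the moment at which its call begins: read the wrist's pose just before it. camera_model takes no time and is no camera call; for the wrist camera it gives the pose at the moment of the call.
- job.job_done(): hands the job in; it is judged then, once.
The state is a dict: "time": time; "joint_positions": joint angles; "joint_vel": joint speeds; "joint_torque": joint torques, N m; "tool_pos": TCP position; "ee_rot": TCP orientation; "wrist_force": force on the tool from outside, world axes, zero at the start; "torque": the same for the moment, N m; "opening": finger opening in mm; "finger_force": force on a finger pad.
Only numpy, scipy, OpenCV 4.12 (cv2) and the standard library are available. Lean on these libraries where they do the work, as an engineer would, in place of code of your own. Each camera call takes 0.05 s, during which the arm holds its last target. There are 200 camera calls.

## Working session

There is one attempt and no reset: what is moved stays moved. The work goes in short steps, Python scripts to look and compute and a tool call to move; the robot and the scene stay as the last step left them, time stands still between calls to the robot, and variables do not carry over. Pictures are saved under pics/ and viewed, at most 14 in all, crops included, and the job is handed in when it is done.

Besides the shell and the picture viewer there is one more tool, called after ">>>" as name(argument=value, ...), one argument or row to a line, values as JSON. send_rows: Moves the arm, as the interface text tells. Its arguments: {"type":"object","properties":{"xyz":{"type":"array"},"turn":{"type":"array"},"claw":{"type":"array"},"squeeze":{"type":"number"}},"required":["xyz","turn","claw"]}

```bash
mkdir -p pics; ls; python3 - <<'E'
from bench import sensors, optics
import cv2,numpy as np
s=sensors.get_state();print(s['time'],s['tool_pos'],s['ee_rot'],s['opening'])
for n in("top","side"):
    im=optics.snapshot(n);cv2.imwrite(f"pics/{n}0.png",im[:,:,::-1])
    m=optics.camera_model(n);print(n,m)
E
```

```text
pics
0.0 [274.97986043 615.99772427 241.57490027] [-1.00142219e-04  2.08388621e-01  9.78045872e-01 -6.67080133e-04] 85.6158029945949
top {'fovy': 51.0160107309874, 'cx': 323.97996018054897, 'cy': 203.89648802376055, 'view': array([[-2.63461935e-02, -9.99636486e-01, -5.72481037e-03,
        -8.36280288e+01],
       [-9.91403937e-01,  2.68625431e-02, -1.28049354e-01,
         5.71695555e+02],
       [ 1.28156589e-01,  2.30198648e-03, -9.91751274e-01,
         1.06128036e+03],
       [ 0.00000000e+00,  0.00000000e+00,  0.00000000e+00,
         1.00000000e+00]])}
side {'fovy': 55.847696927581644, 'cx': 323.260482532527, 'cy': 199.358457898523, 'view': array([[-9.09044127e-01, -4.16495599e-01,  1.30457180e-02,
         4.94246183e+02],
       [-2.89090266e-01,  6.07802932e-01, -7.39596115e-01,
         2.53125529e+02],
       [ 3.00109302e-01, -6.76096895e-01, -6.72924510e-01,
         6.69114851e+02],
       [ 0.00000000e+00,  0.00000000e+00,  0.00000000e+00,
         1.00000000e+00]])}
```

View pics/top0.png

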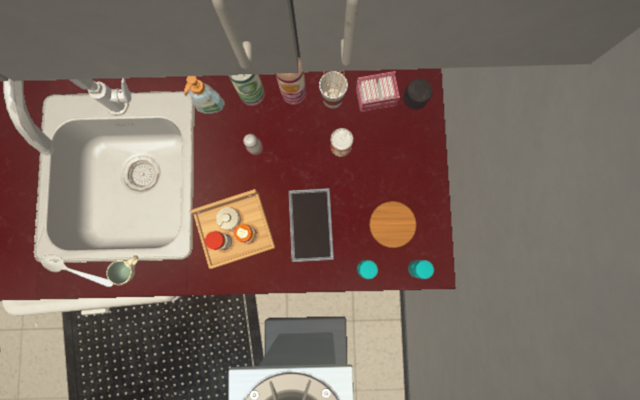

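View pics/side0.png

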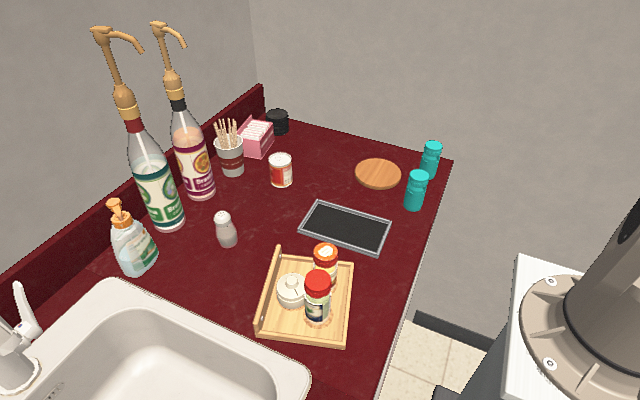

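The top view shows the caddy near (233,229), red cap (215,240), orange cap (244,233), timer (228,217), tray (311,225) and board (393,224). The mill is at (253,144), the tin at (342,142), and the turquoise look-alikes are at (368,269) and (421,269). The side view agrees. Next I'll enlarge it.

```bash
cat > h.py <<'E'
import numpy as np,cv2
from bench import sensors, optics
def K(m):
    f=200/np.tan(np.radians(m['fovy'])/2);return f,m['cx'],m['cy'],np.array(m['view'])
def ray(m,u,v,z):
    f,cx,cy,V=K(m);R=V[:3,:3];t=V[:3,3]
    d=R.T@np.array([(u-cx)/f,(v-cy)/f,1]);c=-R.T@t
    return c+d*(z-c[2])/d[2]
def proj(m,p):
    f,cx,cy,V=K(m);q=V[:3,:3]@np.asarray(p,float)+V[:3,3]
    return np.array([cx+f*q[0]/q[2],cy+f*q[1]/q[2]])
E
python3 - <<'E'
import cv2
im=cv2.imread('pics/top0.png')
cv2.imwrite('pics/topc.png',cv2.resize(im[180:280,185:285],(600,600),interpolation=cv2.INTER_CUBIC))
cv2.imwrite('pics/topd.png',cv2.resize(im[180:280,280:440],(800,500),interpolation=cv2.INTER_CUBIC))
im=cv2.imread('pics/side0.png')
cv2.imwrite('pics/sidec.png',cv2.resize(im[230:355,245:370],(600,600),interpolation=cv2.INTER_CUBIC))
E
```

```text
(no output)
```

View pics/topc.png

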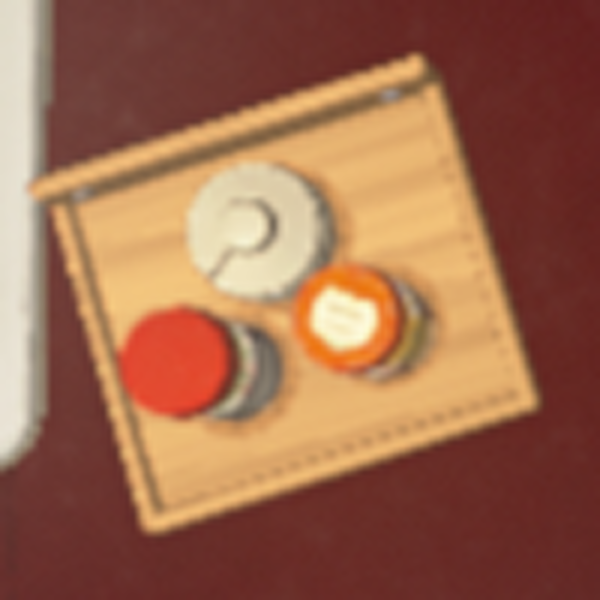

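View pics/topd.png

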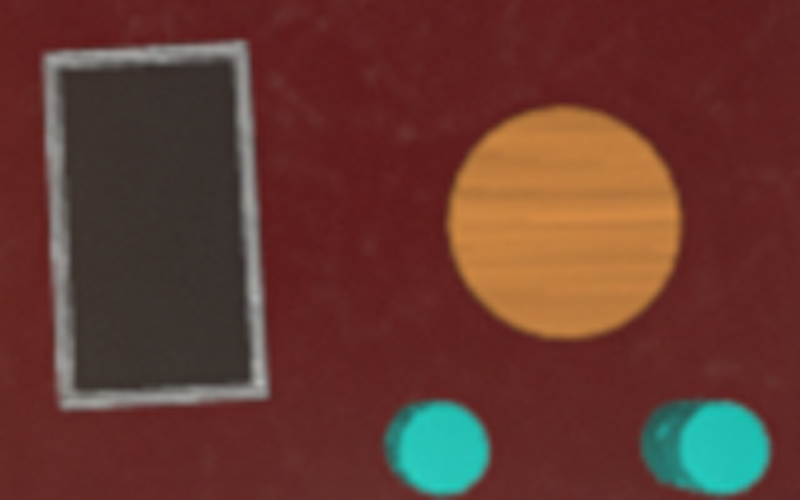

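View pics/sidec.png

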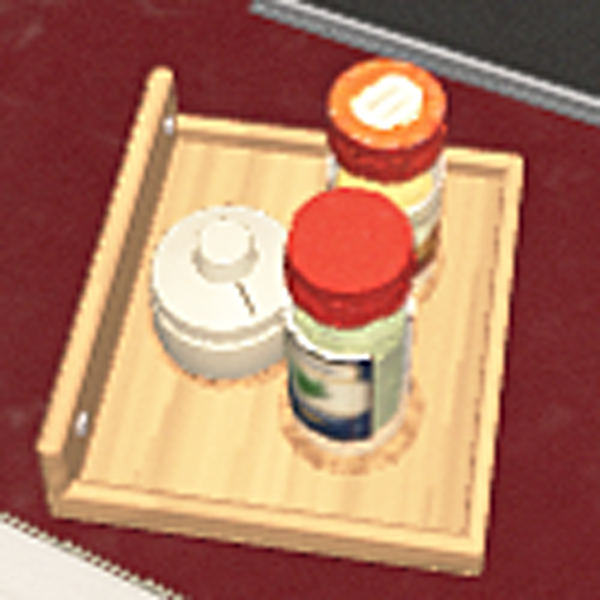

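Crop pixels: red cap centre (176,362), orange (349,318), timer knob (247,226), caddy front corners (150,533) and (540,408), back wall top (30,188) and (422,55). In the tray crop the tray corners are (44,53), (247,41), (269,397), (61,408) and the board centre is (565,222). In the side crop red is (350,245), orange (388,105), knob (225,240).

```bash
python3 - <<'E'
from h import *
np.set_printoptions(precision=1,suppress=True)
T=optics.camera_model('top');S=optics.camera_model('side')
c=lambda U,V,z:ray(T,(U+.5)/6-.5+185,(V+.5)/6-.5+180,z)[:2]
d=lambda U,V,z:ray(T,(U+.5)/5-.5+280,(V+.5)/5-.5+180,z)[:2]
s=lambda U,V,z:ray(S,(U+.5)/4.8-.5+245,(V+.5)/4.8-.5+230,z)[:2]
print('red',c(176,362,118),s(350,245,118));print('or',c(349,318,108),s(388,105,108));print('knob',c(247,226,62),s(225,240,62),'body',c(255,230,48))
F=[c(150,533,20),c(540,408,20)];B=[c(30,188,50),c(422,55,50)]
print('caddy',F,B)
print('sides',np.linalg.norm(F[0]-F[1]),np.linalg.norm(B[0]-B[1]),np.linalg.norm(F[0]-B[0]),np.linalg.norm(F[1]-B[1]))
o=np.mean(F+B,axis=0);y=(F[0]-F[1])+(B[0]-B[1]);y/=np.linalg.norm(y);x=np.array([y[1],-y[0]])
print('o',o,'yaw',np.arctan2(x[1],x[0]))
for p in((-24,34),(-24,-34),(28,0)):print('disc',o+p[0]*x+p[1]*y)
t=[d(44,53,14),d(247,41,14),d(269,397,14),d(61,408,14)]
print('tray',np.mean(t,axis=0),t);print('board',d(565,222,14),d(448,222,14),d(682,222,14))
# turquoise, mill, tin
print('turq',d(445,448,100),d(725,447,100),'mill',ray(T,252,140,90),'tin',ray(T,342,137,72))
st=sensors.get_state();print(st['joint_positions'])
E
```

```text
red [478.7 167.3] [476.8 172.3]
or [495.1 100. ] [493.7 103.1]
knob [538.4 152.4] [537.4 154.1] body [538.  152.3]
caddy [array([409.7, 204.2]), array([459.3,  33.8])] [array([558.6, 249. ]), array([612.1,  79.6])]
sides 177.46000764268297 177.58300560194644 155.52831067631018 159.5033309455974
o [509.9 141.7] yaw 0.2946095253159135
disc [477.1 167.2]
disc [496.8 102.2]
disc [536.7 149.8]
tray [518.9 -61.9] [array([611.8,  -4.3]), array([ 615.4, -113.4]), array([ 425.5, -119.7]), array([422.7, -10.3])]
board [ 513.4 -279.5] [ 515.1 -217.4] [ 511.8 -341.5]
turq [ 399.1 -202.6] [ 396.  -337.7] mill [731.1  79.7  90. ] tin [ 737.8 -150.1   72. ]
[-1.3  0.4  0.1  1.6 -0.   1.1 -0.1]
```

>>> send_rows(
  xyz=[
    [0.28,-0.64,0.02],
    [0.28,-0.64,0.02],
    [0.28,-0.64,0.02],
    [0.28,-0.64,0.02],
    [0.28,-0.64,0.02],
    [0.28,-0.64,0.02],
    [0.28,-0.64,0.02],
    [0.28,-0.64,0.02],
    [0.28,-0.64,0.02],
    [0.28,-0.64,0.02],
  ],
  turn=[0,0,0,0,0,0,0,0,0,0],
  claw=[0.8,0.8,0.8,0.8,0.8,0.8,0.8,0.8,0.8,0.8],
)

```text
time: 0.93
tool_pos: [442.3, 232.7, 254.3]
ee_rot: [-0.0, 0.208, 0.978, 0.0]
wrist_force: [1.1, 0.8, 0.2]
opening: 68.5
finger_force: 0.0
```

>>> send_rows(
  xyz=[
    [0.05,-0.12,0],
    [0.05,-0.12,0],
    [0.05,-0.12,0],
    [0.05,-0.12,0],
    [0.05,-0.12,0],
    [0.05,-0.12,0],
  ],
  turn=[0,0,0,0,0,0],
  claw=[0.8,0.8,0.8,0.8,0.8,0.8],
)

```text
time: 1.43
tool_pos: [479.2, 145.5, 254.1]
ee_rot: [-0.0, 0.208, 0.978, -0.0]
wrist_force: [-0.3, 0.4, 0.6]
opening: 68.2
finger_force: 0.0
```

```bash
python3 - <<'E'
from h import *
import pickle
m=optics.camera_model('wrist');im=optics.snapshot('wrist');pickle.dump(m,open('w1.pkl','wb'))
cv2.imwrite('pics/w1.png',im[:,:,::-1]);s=sensors.get_state();print(s['tool_pos'],s['wrist_force'],s['joint_positions'])
print(-m['view'][:3,:3].T@m['view'][:3,3],m['view'][2,:3])
for p in((478,169,118),(495,102,108),(538,153,62)):print(proj(m,p))
E
```

```text
[479.11811251 145.83256103 254.05682602] [ 0.05614269  0.34539327 -0.20421497] [-0.73265299  0.12563841  0.33931883  1.99099435 -0.04880109  1.03299513
  0.78172624]
[415.72473651 172.93166697 385.60723848] [ 0.24852623 -0.11094345 -0.96225062]
[344.28823442 182.11805482]
[289.81505275 220.82346301]
[347.79320054 222.17363773]
```

View pics/w1.png

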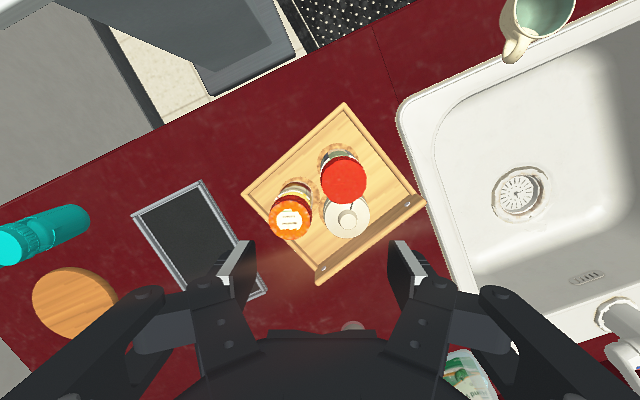

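Wrist view: red cap at about (344,180), orange (290,219), knob (347,219). My estimates project within 2-3 px of these. I'll refine with colour centroids.

```bash
python3 - <<'E'
from h import *
import pickle
m=pickle.load(open('w1.pkl','rb'));im=cv2.imread('pics/w1.png')
g=cv2.imread('pics/w1.png')
cv2.imwrite('pics/w1c.png',cv2.resize(im[140:250,260:390],(780,660),interpolation=cv2.INTER_CUBIC)[:600])
for U,V,z in((344,180,118),(344,182,118),(290,219,108),(347,218.5,62)):print(ray(m,U,V,z))
E
```

```text
[475.99013195 169.5471931  118.        ]
[477.78211753 168.79365512 118.        ]
[493.28857325 103.03604133 108.        ]
[533.30537841 153.92808119  62.        ]
```

View pics/w1c.png

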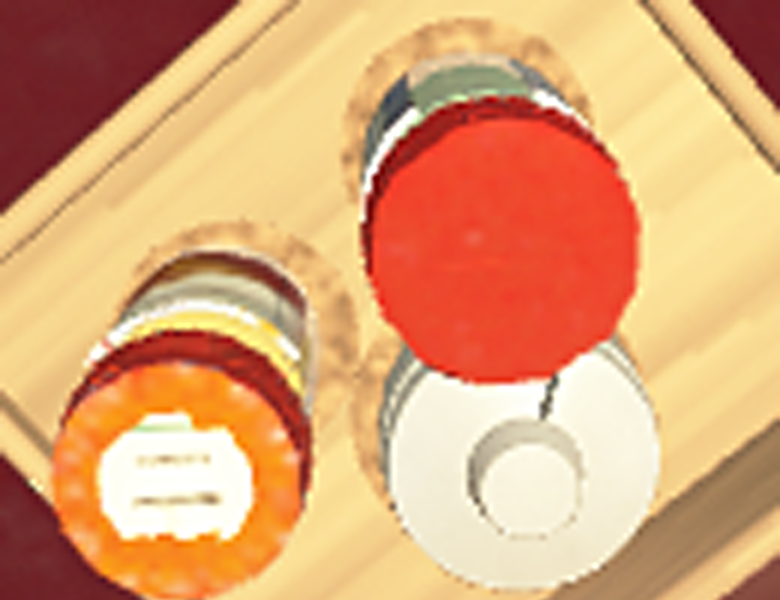

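>>> send_rows(
  xyz=[
    [0.0204,-0.0573,-0.03],
    [0.0204,-0.0573,-0.08],
    [0.0204,-0.0573,-0.13],
    [0.0204,-0.0573,-0.18],
    [0.0204,-0.0573,-0.21],
    [0.0204,-0.0573,-0.2347],
    [0.0204,-0.0573,-0.2347],
    [0.0204,-0.0573,-0.2347],
  ],
  turn=[0,0,0,0,0,0,0,0],
  claw=[0.8,0.8,0.8,0.8,0.8,0.8,0.8,0.8],
  squeeze=30,
)

```text
time: 2.15
tool_pos: [494.2, 102.5, 77.8]
ee_rot: [-0.001, 0.208, 0.978, -0.001]
wrist_force: [0.3, 0.3, 0.3]
opening: 68.4
finger_force: 0.0
```

>>> send_rows(
  xyz=[
    [0,0,0],
    [0,0,0],
    [0,0,0],
    [0,0,0],
  ],
  turn=[0,0,0,0],
  claw=[0.4,0.4,0.4,0.4],
  squeeze=30,
)

```text
time: 2.48
tool_pos: [495.8, 102.3, 79.6]
ee_rot: [0.001, 0.208, 0.978, 0.001]
wrist_force: [-0.9, -0.0, 7.8]
opening: 43.4
finger_force: 29.8
```

>>> send_rows(
  xyz=[
    [0,0,0.03],
    [0,0,0.07],
    [0,0,0.1],
    [0.02,-0.05,0.12],
    [0.04,-0.1,0.12],
    [0.065,-0.15,0.12],
    [0.0887,-0.19,0.12],
    [0.0887,-0.218,0.12],
    [0.0887,-0.218,0.12],
    [0.0887,-0.218,0.1],
  ],
  turn=[0,0,0,0,0,0,0,0,0,0],
  claw=[0.4,0.4,0.4,0.4,0.4,0.4,0.4,0.4,0.4,0.4],
)

```text
time: 3.32
tool_pos: [562.8, -63.4, 155.8]
ee_rot: [0.002, 0.21, 0.978, 0.001]
wrist_force: [0.9, 0.4, -1.8]
opening: 43.2
finger_force: 31.2
```

```bash
python3 - <<'E'
from h import *
im=optics.snapshot('side');s=sensors.get_state();print(s['tool_pos'],s['wrist_force'],s['opening'])
cv2.imwrite('pics/s1.png',cv2.resize(im[100:350,220:480,::-1],(780,750))[:600])
E
```

```text
[560.8765246  -61.99067529 151.96483567] [-2.31602579  1.17675391 -4.89303175] 43.43729204582514
```

View pics/s1.png

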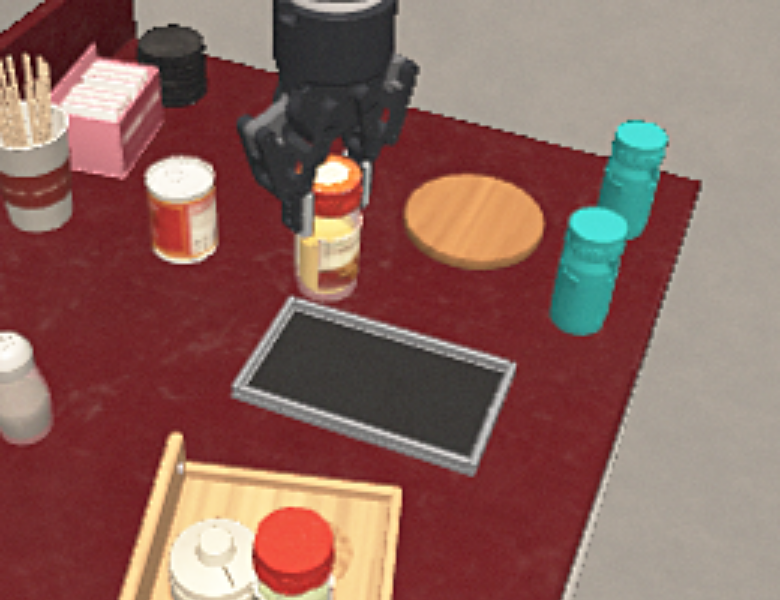

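The side view shows the yellow jar held upright over the tray, with the green jar and timer undisturbed. I'll lower it now.

>>> send_rows(
  xyz=[
    [0,0,-0.035],
    [0,0,-0.065],
    [0,0,-0.085],
    [0,0,-0.095],
    [0,0,-0.1],
    [0,0,-0.103],
    [0,0,-0.103],
  ],
  turn=[0,0,0,0,0,0,0],
  claw=[0.4,0.4,0.4,0.4,0.4,0.4,0.4],
)

```text
time: 3.95
tool_pos: [561.7, -61.5, 76.5]
ee_rot: [0.0, 0.208, 0.978, 0.0]
wrist_force: [-0.3, -0.1, -1.7]
opening: 43.2
finger_force: 31.3
```

>>> send_rows(
  xyz=[
    [0,0,-0.0015],
    [0,0,-0.003],
    [0,0,-0.003],
  ],
  turn=[0,0,0],
  claw=[0.4,0.4,0.4],
)

```text
time: 4.2
tool_pos: [562.2, -61.8, 74.7]
ee_rot: [0.001, 0.208, 0.978, 0.0]
wrist_force: [-0.0, 0.2, 5.5]
opening: 43.5
finger_force: 31.7
```

>>> send_rows(
  xyz=[
    [0,0,0],
    [0,0,0],
    [0,0,0],
    [0,0,0.03],
    [0,0,0.08],
    [0,0,0.12],
    [-0.02,0.05,0.13],
    [-0.05,0.105,0.13],
    [-0.07,0.16,0.13],
    [-0.09,0.21,0.13],
  ],
  turn=[0,0,0,0,0,0,0,0,0,0],
  claw=[0.8,0.8,0.8,0.8,0.8,0.8,0.8,0.8,0.8,0.8],
)

```text
time: 5.03
tool_pos: [495.2, 91.3, 171.7]
ee_rot: [0.0, 0.209, 0.978, 0.0]
wrist_force: [1.3, 0.9, -0.5]
opening: 68.5
finger_force: 0.0
```

>>> send_rows(
  xyz=[
    [-0.0216,0.05,0],
    [-0.0216,0.0967,0],
    [-0.0216,0.0967,0],
    [-0.0216,0.0967,0],
  ],
  turn=[0,0,0,0],
  claw=[0.8,0.8,0.8,0.8],
)

```text
time: 5.37
tool_pos: [479.6, 164.6, 171.3]
ee_rot: [0.0, 0.206, 0.978, 0.0]
wrist_force: [0.4, -0.6, 0.0]
opening: 68.7
finger_force: 0.0
```

>>> send_rows(
  xyz=[
    [-0.003,0.006,0],
    [-0.003,0.006,-0.04],
    [-0.003,0.006,-0.08],
    [-0.003,0.006,-0.105],
    [-0.003,0.006,-0.116],
    [-0.003,0.006,-0.116],
  ],
  turn=[0,0,0,0,0,0],
  claw=[0.8,0.8,0.8,0.8,0.8,0.8],
)

```text
time: 5.87
tool_pos: [477.0, 165.7, 82.8]
ee_rot: [-0.001, 0.209, 0.978, -0.001]
wrist_force: [-0.6, -0.7, 0.7]
opening: 68.6
finger_force: 0.0
```

>>> send_rows(
  xyz=[
    [0,0.004,0],
    [0,0.004,0],
    [0,0.004,0],
  ],
  turn=[0,0,0],
  claw=[0.8,0.8,0.8],
)

```text
time: 6.12
tool_pos: [478.5, 170.5, 85.4]
ee_rot: [0.001, 0.208, 0.978, 0.001]
wrist_force: [0.1, 0.3, 0.5]
opening: 68.4
finger_force: 0.0
```

>>> send_rows(
  xyz=[
    [0,0,0],
    [0,0,0],
    [0,0,0],
    [0,0,0],
  ],
  turn=[0,0,0,0],
  claw=[0.4,0.4,0.4,0.4],
)

```text
time: 6.45
tool_pos: [478.1, 170.1, 84.9]
ee_rot: [0.0, 0.208, 0.978, 0.0]
wrist_force: [-1.4, -0.9, 10.2]
opening: 44.5
finger_force: 29.3
```

```bash
python3 - <<'E'
from h import *
P=[]
for i in range(5):
    optics.snapshot('side');P.append(sensors.get_state()['tool_pos'])
print(np.mean(P,0),np.std(P,0))
E
```

```text
[478.10728117 170.10827351  84.9013465 ] [0.0154284  0.01262699 0.01421303]
```

>>> send_rows(
  xyz=[
    [0,0,0.03],
    [0,0,0.07],
    [0,0,0.1],
    [0,-0.05,0.1],
    [0,-0.1,0.1],
    [0,-0.15,0.1],
    [0,-0.2,0.1],
    [0,-0.25,0.1],
    [0,-0.29,0.1],
    [0,-0.3107,0.1],
  ],
  turn=[0,0,0,0,0,0,0,0,0,0],
  claw=[0.4,0.4,0.4,0.4,0.4,0.4,0.4,0.4,0.4,0.4],
)

```text
time: 7.53
tool_pos: [477.2, -66.8, 159.6]
ee_rot: [0.0, 0.21, 0.978, -0.0]
wrist_force: [-0.8, 0.2, -1.2]
opening: 44.3
finger_force: 31.3
```

>>> send_rows(
  xyz=[
    [0,0,0],
    [0,0,-0.03],
    [0,0,-0.06],
    [0,0,-0.085],
    [0,0,-0.095],
    [0,0,-0.102],
    [0,0,-0.102],
    [0,0,-0.102],
  ],
  turn=[0,0,0,0,0,0,0,0],
  claw=[0.4,0.4,0.4,0.4,0.4,0.4,0.4,0.4],
)

```text
time: 8.2
tool_pos: [478.1, -62.8, 83.3]
ee_rot: [0.0, 0.208, 0.978, 0.0]
wrist_force: [-0.1, -0.6, -1.3]
opening: 44.1
finger_force: 31.3
```

>>> send_rows(
  xyz=[
    [0,0,-0.002],
    [0,0,-0.004],
    [0,0,-0.005],
    [0,0,-0.005],
  ],
  turn=[0,0,0,0],
  claw=[0.4,0.4,0.4,0.4],
)

```text
time: 8.53
tool_pos: [478.5, -63.1, 79.9]
ee_rot: [0.001, 0.208, 0.978, 0.0]
wrist_force: [-1.7, -0.7, 12.0]
opening: 44.0
finger_force: 32.0
```

>>> send_rows(
  xyz=[
    [0,0,0],
    [0,0,0],
    [0,0,0],
    [0,0,0.03],
    [0,0,0.08],
    [0,0,0.13],
    [0.01,0.05,0.14],
    [0.02,0.1,0.14],
    [0.04,0.15,0.14],
    [0.06,0.2,0.14],
  ],
  turn=[0,0,0,0,0,0,0.038,0.076,0.114,0.152],
  claw=[1,1,1,1,1,1,1,1,1,1],
)

```text
time: 9.37
tool_pos: [522.9, 89.0, 184.7]
ee_rot: [0.001, -0.032, 0.999, 0.0]
wrist_force: [1.7, -1.5, 0.9]
opening: 85.4
finger_force: 0.0
```

>>> send_rows(
  xyz=[
    [0.018,0.05,0],
    [0.018,0.0875,0],
    [0.018,0.0875,0],
    [0.018,0.0875,0],
    [0.018,0.0875,0],
  ],
  turn=[0.038,0.076,0.076,0.076,0.076],
  claw=[1,1,1,1,1],
)

```text
time: 9.78
tool_pos: [536.0, 152.0, 183.8]
ee_rot: [-0.0, -0.147, 0.989, -0.0]
wrist_force: [0.5, -2.4, -0.0]
opening: 85.9
finger_force: 0.0
```

```bash
python3 - <<'E'
from h import *
import pickle
m=optics.camera_model('wrist');im=optics.snapshot('wrist');pickle.dump(m,open('w2.pkl','wb'))
s=sensors.get_state();print(s['tool_pos'],s['ee_rot'],s['joint_positions'])
u,v=proj(m,(536.5,152.5,62)).round().astype(int);print(u,v)
cv2.imwrite('pics/w2.png',im[:,:,::-1])
t=optics.snapshot('top');cv2.imwrite('pics/top2.png',t[:,:,::-1])
E
```

```text
[536.12076568 151.47523205 183.8997168 ] [-1.48000714e-04 -1.46498255e-01  9.89210889e-01 -2.37642614e-04] [-0.60823185  0.30249568  0.26169129  1.94295402 -0.09737578  0.90854799
  1.56695314]
322 198
```

View pics/w2.png

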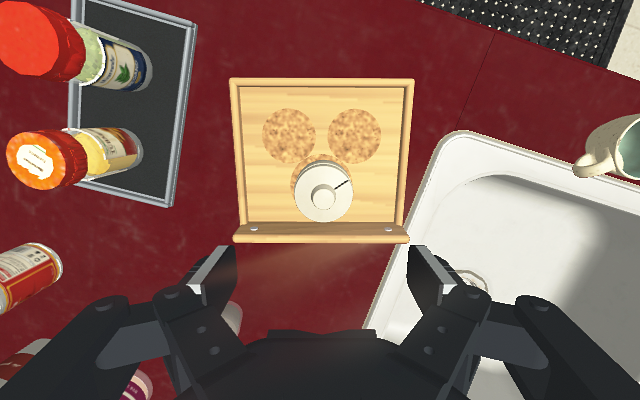

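The wrist view shows the timer knob at (323,196), predicted (322,198). Both jars stand upright in the tray and the empty discs are at (289,136) and (354,136). I'll descend on the timer.

>>> send_rows(
  xyz=[
    [0,0.001,-0.05],
    [0,0.001,-0.1],
    [0,0.001,-0.14],
    [0,0.001,-0.17],
    [0,0.001,-0.195],
    [0,0.001,-0.208],
    [0,0.001,-0.208],
    [0,0.001,-0.208],
  ],
  turn=[0,0,0,0,0,0,0,0],
  claw=[1,1,1,1,1,1,1,1],
)

```text
time: 10.55
tool_pos: [536.5, 152.8, 28.4]
ee_rot: [-0.0, -0.147, 0.989, -0.0]
wrist_force: [0.5, -0.6, 1.0]
opening: 85.6
finger_force: 0.0
```

>>> send_rows(
  xyz=[
    [0,0,0],
    [0,0,0],
    [0,0,0],
    [0,0,0],
  ],
  turn=[0,0,0,0],
  claw=[0.6,0.6,0.6,0.6],
)

```text
time: 10.88
tool_pos: [537.0, 153.6, 29.5]
ee_rot: [0.001, -0.148, 0.989, 0.0]
wrist_force: [-2.9, -0.9, 12.6]
opening: 57.8
finger_force: 29.3
```

>>> send_rows(
  xyz=[
    [0,0,0.03],
    [0,0,0.08],
    [0,0,0.13],
    [0,0,0.18],
    [0,-0.03,0.187],
    [-0.005,-0.08,0.187],
    [-0.01,-0.13,0.187],
    [-0.015,-0.18,0.187],
    [-0.02,-0.23,0.187],
    [-0.025,-0.28,0.187],
  ],
  turn=[0,0,0,0,0,0,0,0,0,0],
  claw=[0.6,0.6,0.6,0.6,0.6,0.6,0.6,0.6,0.6,0.6],
)

```text
time: 11.72
tool_pos: [517.1, -58.2, 169.2]
ee_rot: [0.001, -0.148, 0.989, 0.0]
wrist_force: [1.4, -0.7, -1.8]
opening: 57.3
finger_force: 33.8
```

>>> send_rows(
  xyz=[
    [-0.001,-0.05,0],
    [-0.002,-0.1,0],
    [-0.003,-0.15,0],
    [-0.004,-0.2,0],
    [-0.006,-0.25,0],
    [-0.006,-0.28,0],
    [-0.006,-0.297,0],
    [-0.006,-0.297,0],
    [-0.006,-0.297,0],
  ],
  turn=[0,0,0,0,0,0,0,0,0],
  claw=[0.6,0.6,0.6,0.6,0.6,0.6,0.6,0.6,0.6],
)

```text
time: 12.47
tool_pos: [513.0, -279.1, 168.4]
ee_rot: [0.0, -0.147, 0.989, 0.0]
wrist_force: [-0.4, 0.2, -1.1]
opening: 57.8
finger_force: 33.8
```

```bash
python3 - <<'E'
from h import *
m=optics.camera_model('wrist');im=optics.snapshot('wrist')
s=sensors.get_state();print(s['tool_pos'],s['ee_rot'],s['wrist_force'],s['joint_positions'])
print(proj(m,(513.4,-279.5,14)))
cv2.imwrite('pics/w3.png',im[:,:,::-1])
E
```

```text
[ 513.18088868 -278.21630118  168.34903133] [ 1.31768055e-04 -1.48055011e-01  9.88979074e-01  2.94514791e-04] [ 1.2785398   0.57557365 -1.43084038] [ 0.05086668  0.37885057  0.42191459  1.90488938 -0.19572993  0.89787202
  2.43694583]
[321.46458089 189.13139052]
```

View pics/w3.png

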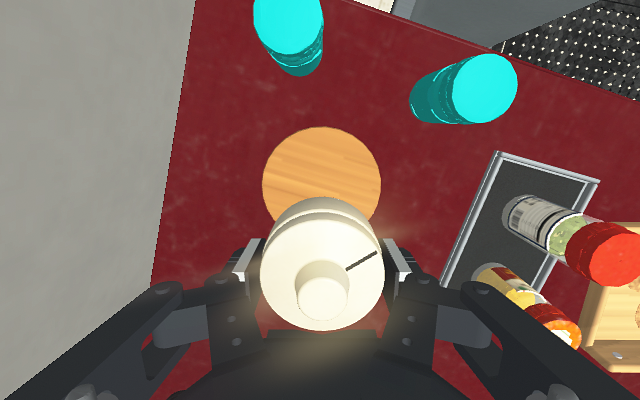

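The wrist view shows the timer held level over the board. The board centre is near (321.5,187), predicted (321.5,189). I'll lower it.

>>> send_rows(
  xyz=[
    [0,-0.001,-0.05],
    [0,-0.001,-0.1],
    [0,-0.001,-0.14],
    [0,-0.001,-0.165],
    [0,-0.001,-0.175],
    [0,-0.001,-0.178],
    [0,-0.001,-0.18],
    [0,-0.001,-0.18],
  ],
  turn=[0,0,0,0,0,0,0,0],
  claw=[0.6,0.6,0.6,0.6,0.6,0.6,0.6,0.6],
)

```text
time: 13.18
tool_pos: [513.8, -279.9, 34.3]
ee_rot: [0.001, -0.148, 0.989, -0.0]
wrist_force: [-0.2, 0.1, -0.3]
opening: 57.7
finger_force: 33.8
```

>>> send_rows(
  xyz=[
    [0,0,-0.001],
    [0,0,-0.002],
    [0,0,-0.002],
  ],
  turn=[0,0,0],
  claw=[0.6,0.6,0.6],
)

```text
time: 13.43
tool_pos: [513.9, -280.3, 33.5]
ee_rot: [0.001, -0.148, 0.989, -0.0]
wrist_force: [-3.9, 2.7, 16.6]
opening: 57.6
finger_force: 35.3
```

>>> send_rows(
  xyz=[
    [0,0,0],
    [0,0,0],
    [0,0,0],
    [0,0,0.03],
    [0,0,0.08],
    [0,0,0.13],
    [0,0,0.18],
    [-0.01,0.05,0.2],
    [-0.02,0.1,0.2],
    [-0.03,0.15,0.2],
  ],
  turn=[0,0,0,0,0,0,0,-0.038,-0.076,-0.114],
  claw=[1,1,1,1,1,1,1,1,0.8,0.8],
)

```text
time: 14.27
tool_pos: [492.2, -173.8, 183.1]
ee_rot: [0.001, 0.02, 1.0, -0.0]
wrist_force: [1.3, 1.1, 0.1]
opening: 68.7
finger_force: 0.0
```

>>> send_rows(
  xyz=[
    [-0.01,0.05,0],
    [-0.017,0.1,0],
    [-0.017,0.139,0],
    [-0.017,0.139,0],
    [-0.017,0.139,0],
  ],
  turn=[-0.038,-0.076,-0.114,-0.114,-0.114],
  claw=[0.8,0.8,0.8,0.8,0.8],
)

```text
time: 14.68
tool_pos: [479.4, -67.7, 181.9]
ee_rot: [0.0, 0.194, 0.981, 0.0]
wrist_force: [0.4, 0.6, -0.4]
opening: 68.1
finger_force: 0.0
```

```bash
python3 - <<'E'
from h import *
m=optics.camera_model('wrist');im=optics.snapshot('wrist')
s=sensors.get_state();print(s['tool_pos'],s['ee_rot'])
for p in((478.1,-63.1,113),(561.5,-61.8,103),(513.5,-280,66)):print(proj(m,p))
cv2.imwrite('pics/w4.png',im[:,:,::-1])
t=optics.snapshot('top');cv2.imwrite('pics/top4.png',t[:,:,::-1])
b=cv2.resize(t[180:280,340:440,::-1],(300,300));a=cv2.resize(im[:,:,::-1],(480,300))
cv2.imwrite('pics/c4.png',np.hstack([a,b]))
E
```

```text
[479.51145035 -69.40724391 182.00183754] [1.96970891e-04 1.92903711e-01 9.81217669e-01 7.15591974e-05]
[327.52868983 211.87866323]
[365.89014053 294.64186646]
[139.18027993 306.53683614]
```

View pics/c4.png

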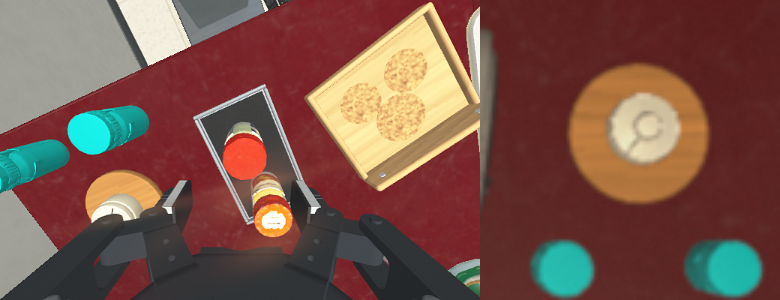

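>>> send_rows(
  xyz=[
    [-0.0015,0.008,0],
    [-0.0015,0.008,-0.04],
    [-0.0015,0.008,-0.08],
    [-0.0015,0.008,-0.11],
    [-0.0015,0.008,-0.13],
    [-0.0015,0.008,-0.136],
    [-0.0015,0.008,-0.136],
    [-0.0015,0.008,-0.136],
  ],
  turn=[-0.01,-0.01,-0.01,-0.01,-0.01,-0.01,-0.01,-0.01],
  claw=[0.8,0.8,0.8,0.8,0.8,0.8,0.8,0.8],
)

```text
time: 15.45
tool_pos: [478.6, -65.3, 80.3]
ee_rot: [0.0, 0.21, 0.978, -0.0]
wrist_force: [1.3, -0.8, 0.4]
opening: 68.3
finger_force: 0.0
```

```bash
python3 - <<'E'
from h import *
s=sensors.get_state();print(s['tool_pos'],s['ee_rot'])
m=optics.camera_model('top')
for z in(46,66):print((proj(m,(513.4,-279.5,z))-[340,180])*3+480*np.array([1,0]))
E
```

```text
[478.55886301 -65.29301603  80.29635299] [ 1.37658605e-04  2.10171193e-01  9.77664570e-01 -2.00557007e-04]
[643.66609978 129.05982481]
[647.48863231 127.09707527]
```

>>> send_rows(
  xyz=[
    [0,0.003,0],
    [0,0.003,0],
    [0,0.003,0],
    [0,0.003,0],
    [0,0.003,0],
    [0,0.003,0],
  ],
  turn=[0,0,0,0,0,0],
  claw=[0.8,0.8,0.4,0.4,0.4,0.4],
)

```text
time: 15.95
tool_pos: [478.7, -62.1, 80.3]
ee_rot: [0.0, 0.21, 0.978, 0.0]
wrist_force: [-0.7, -1.2, 8.9]
opening: 44.2
finger_force: 29.4
```

>>> send_rows(
  xyz=[
    [0,0,0.03],
    [0,0,0.07],
    [0,0,0.1],
    [-0.001,0.05,0.1],
    [-0.001,0.1,0.1],
    [-0.001,0.15,0.1],
    [-0.001,0.2,0.1],
    [-0.001,0.25,0.1],
    [-0.001,0.29,0.1],
    [-0.001,0.309,0.1],
  ],
  turn=[0,0,0,0,0,0,0,0,0,0],
  claw=[0.4,0.4,0.4,0.4,0.4,0.4,0.4,0.4,0.4,0.4],
)

```text
time: 16.78
tool_pos: [477.0, 174.1, 154.9]
ee_rot: [-0.0, 0.208, 0.978, 0.0]
wrist_force: [0.6, 0.9, -1.4]
opening: 43.8
finger_force: 31.3
```

>>> send_rows(
  xyz=[
    [0,0,0],
    [0,0,-0.03],
    [0,0,-0.06],
    [0,0,-0.08],
    [0,0,-0.08],
    [0,0,-0.08],
  ],
  turn=[0,0,0,0,0,0],
  claw=[0.4,0.4,0.4,0.4,0.4,0.4],
)

```text
time: 17.28
tool_pos: [477.3, 168.8, 94.7]
ee_rot: [-0.0, 0.21, 0.978, -0.001]
wrist_force: [0.4, -0.5, -1.2]
opening: 43.8
finger_force: 31.2
```

```bash
python3 - <<'E'
from h import *
P=[]
for i in range(3):
    optics.snapshot('side');P.append(sensors.get_state()['tool_pos'])
print(np.mean(P,0))
E
```

```text
[478.01707144 169.4678668   95.66557712]
```

>>> send_rows(
  xyz=[
    [0,0,-0.006],
    [0,0,-0.01],
    [0,0,-0.0125],
    [0,0,-0.0135],
    [0,0,-0.0145],
    [0,0,-0.0145],
  ],
  turn=[0,0,0,0,0,0],
  claw=[0.4,0.4,0.4,0.4,0.4,0.4],
)

```text
time: 17.93
tool_pos: [478.1, 169.3, 85.0]
ee_rot: [0.0, 0.21, 0.978, 0.0]
wrist_force: [-7.1, -6.3, 28.7]
opening: 44.2
finger_force: 32.5
```

>>> send_rows(
  xyz=[
    [0,0,0.002],
    [0,0,0.002],
    [0,0,0.002],
    [0,0,0.002],
    [0,0,0.03],
    [0,0,0.08],
    [0,0,0.13],
    [0.02,-0.05,0.13],
    [0.04,-0.1,0.13],
    [0.06,-0.145,0.13],
  ],
  turn=[0,0,0,0,0,0,0,0,0,0],
  claw=[0.4,0.8,0.8,0.8,0.8,0.8,0.8,0.8,0.8,0.8],
)

```text
time: 18.77
tool_pos: [523.0, 59.8, 182.1]
ee_rot: [0.001, 0.209, 0.978, 0.0]
wrist_force: [2.0, 0.8, -0.6]
opening: 68.0
finger_force: 0.0
```

>>> send_rows(
  xyz=[
    [0.02,-0.05,0],
    [0.04,-0.1,0],
    [0.0515,-0.14,0],
    [0.0515,-0.163,0],
    [0.0515,-0.163,0],
    [0.0515,-0.163,0],
  ],
  turn=[0,0,0,0,0,0],
  claw=[0.8,0.8,0.8,0.8,0.8,0.8],
)

```text
time: 19.27
tool_pos: [560.9, -62.3, 181.1]
ee_rot: [-0.0, 0.211, 0.978, -0.0]
wrist_force: [0.1, 0.5, -0.2]
opening: 68.3
finger_force: 0.0
```

```bash
python3 - <<'E'
from h import *
P=[]
for i in range(2):
    t=optics.snapshot('side');P.append(sensors.get_state()['tool_pos'])
print(np.mean(P,0))
cv2.imwrite('pics/s5.png',cv2.resize(t[100:355,220:480,::-1],(600,588)))
E
```

```text
[560.99754393 -60.68265325 181.10212177]
```

View pics/s5.png

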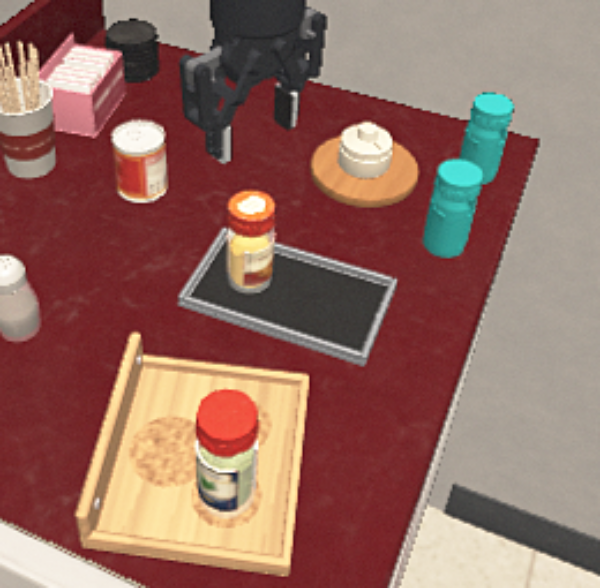

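The side view shows the green jar back on its disc, the timer upright on the board and the yellow jar upright in the tray. Next I grip the yellow jar.

>>> send_rows(
  xyz=[
    [0.0013,-0.001,-0.04],
    [0.0013,-0.001,-0.08],
    [0.0013,-0.001,-0.11],
    [0.0013,-0.001,-0.13],
    [0.0013,-0.001,-0.141],
    [0.0013,-0.001,-0.141],
    [0.0013,-0.001,-0.141],
  ],
  turn=[0,0,0,0,0,0,0],
  claw=[0.8,0.8,0.8,0.8,0.8,0.8,0.8],
)

```text
time: 19.95
tool_pos: [562.3, -61.4, 76.0]
ee_rot: [-0.0, 0.209, 0.978, -0.0]
wrist_force: [0.4, -0.2, 0.8]
opening: 68.1
finger_force: 0.0
```

>>> send_rows(
  xyz=[
    [0,0,0],
    [0,0,0],
    [0,0,0],
    [0,0,0],
    [0,0,0],
  ],
  turn=[0,0,0,0,0],
  claw=[0.4,0.4,0.4,0.4,0.4],
)

```text
time: 20.37
tool_pos: [563.0, -62.0, 76.8]
ee_rot: [0.001, 0.21, 0.978, 0.0]
wrist_force: [-1.4, 0.7, 6.5]
opening: 43.6
finger_force: 29.7
```

>>> send_rows(
  xyz=[
    [0,0,0.03],
    [0,0,0.07],
    [0,0,0.11],
    [-0.02,0.045,0.12],
    [-0.04,0.095,0.12],
    [-0.06,0.14,0.12],
    [-0.08,0.18,0.12],
    [-0.0893,0.21,0.12],
    [-0.0893,0.219,0.12],
    [-0.0893,0.219,0.12],
  ],
  turn=[0,0,0,0,0,0,0,0,0,0],
  claw=[0.4,0.4,0.4,0.4,0.4,0.4,0.4,0.4,0.4,0.4],
)

```text
time: 21.2
tool_pos: [495.0, 104.4, 166.3]
ee_rot: [0.0, 0.208, 0.978, 0.001]
wrist_force: [0.1, -0.1, -1.2]
opening: 43.1
finger_force: 31.2
```

>>> send_rows(
  xyz=[
    [0,0,-0.03],
    [0,0,-0.06],
    [0,0,-0.09],
    [0,0,-0.1],
    [0,0,-0.1],
    [0,0,-0.1],
  ],
  turn=[0,0,0,0,0,0],
  claw=[0.4,0.4,0.4,0.4,0.4,0.4],
)

```text
time: 21.7
tool_pos: [495.6, 101.3, 91.2]
ee_rot: [0.0, 0.211, 0.978, -0.0]
wrist_force: [0.8, 0.4, -1.0]
opening: 43.2
finger_force: 31.2
```

```bash
python3 - <<'E'
from h import *
P=[]
for i in range(3):
    t=optics.snapshot('side');P.append(sensors.get_state()['tool_pos'])
print(np.mean(P,0))
E
```

```text
[495.97665617 101.90037651  91.77333306]
```

>>> send_rows(
  xyz=[
    [0,0,-0.005],
    [0,0,-0.009],
    [0,0,-0.011],
    [0,0,-0.0125],
    [0,0,-0.0125],
  ],
  turn=[0,0,0,0,0],
  claw=[0.4,0.4,0.4,0.4,0.4],
)

```text
time: 22.27
tool_pos: [495.6, 102.1, 81.8]
ee_rot: [0.0, 0.21, 0.978, 0.0]
wrist_force: [-3.4, -1.4, 13.0]
opening: 43.4
finger_force: 32.2
```

Contact. I'll release, rise and check.

>>> send_rows(
  xyz=[
    [0,0,0.001],
    [0,0,0.001],
    [0,0,0.001],
    [0,0,0.03],
    [0,0,0.08],
    [0,0,0.13],
    [0,0,0.18],
    [0,0,0.23],
    [0,0,0.23],
    [0,0,0.23],
  ],
  turn=[0,0,0,0,0,0,0,0,0,0],
  claw=[0.8,0.8,0.8,0.8,0.8,0.8,0.8,0.8,0.8,0.8],
)

```text
time: 23.1
tool_pos: [496.0, 102.7, 255.6]
ee_rot: [0.001, 0.21, 0.978, 0.001]
wrist_force: [-0.2, -0.1, -0.9]
opening: 68.3
finger_force: 0.0
```

```bash
python3 - <<'E'
from h import *
m=optics.camera_model('wrist');im=optics.snapshot('wrist')
for p in((477.5,169,118),(494.4,102.6,108)):print((proj(m,p)-[220,100]+.5)*3-.5)
t=optics.snapshot('side')
a=cv2.resize(im[100:250,220:420,::-1],(600,450),interpolation=cv2.INTER_CUBIC)
cv2.imwrite('pics/f.png',a);cv2.imwrite('pics/fs.png',t[:,:,::-1])
print(sensors.get_state()['tool_pos'])
E
```

```text
[477.60299033 139.2695483 ]
[304.01506543 265.98054151]
[494.70378141 102.29269775 253.19493789]
```

View pics/f.png

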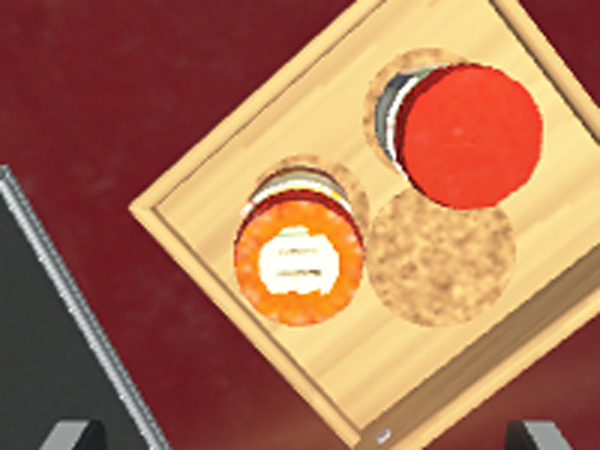

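View pics/fs.png

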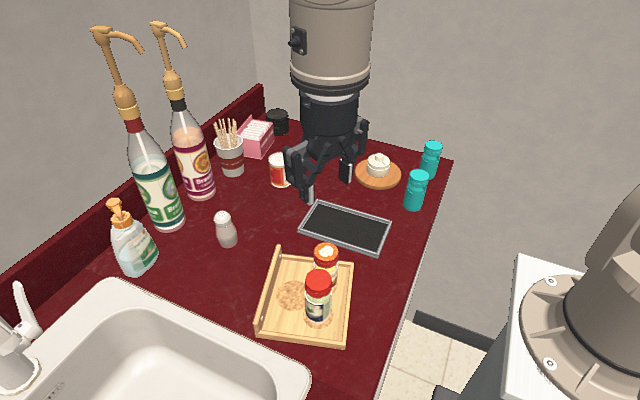

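In the wrist crop the red cap is at (473,136), original spot (478,139), and the orange cap is at (299,262), original spot (304,266). Each is within about 2 mm of its start. Everything is upright and the timer is centred on the board.

```bash
python3 -c "
from bench import job
print(job.job_done())"
```

```text
the job is handed in; nothing more can be done
None
```

The job is handed in: the timer stands upright on the middle of the board, both jars are back upright within about 2 mm of where they started, and nothing was knocked over.

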